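# Reverse a nail drill's running direction and set its speed again

## Task

On the nail drill's white control unit, roll the black edge wheel back to off with a fingertip, only then slide the direction switch right across from the green dot to the blue dot, and roll the wheel up again until its orange line stands at the pointer lines. Use a light touch: the wheel is also a push switch, so never press it in far enough to click. Leave the unit standing where it is and do not disturb the bottles and tools around it.

Things in the scene. Friction and masses are not known exactly. Their poses are not given: they have to be found in the camera images.
- unit: the nail drill's control unit, a loose white box of about 0.75 kg on rubber feet, 110 mm (its x) by 160 mm (its y); its flat deck is 54 mm above the table. Origin at the centre of its underside; z up; x runs from the low end to the high end of the printed speed ramp (and from the green to the blue dot); the side with the round steel socket looks to -x
- wheel_top (a point): the very top of the unpressed edge wheel, x 0, y 45, z 60 mm in the unit's frame (fixed to the unit). Wheel: black, ribbed, 40 mm diameter, 14 mm wide, axle along the unit's y; only its top 6 mm show above the deck, too little to pinch: press a fingertip on its top and drag along the unit's x. The rim drags with about 4.5 N, so press with some 6 to 8 N or the finger slips
- pointer (a point): the dark pointer line on one of the two grey cheeks beside the wheel, x 0, y 57, z 57 mm in the unit's frame. Each cheek is 36 mm along x and 6 mm along y, 9 to 15 mm from the wheel's middle, 3 mm lower than the wheel's top; the slot between them is 31 mm long. The pointer lines are level with the wheel's top
- speed (a joint): angle of the wheel in rad: 0 = off, against its stop, with the white line at the pointers; 3.0 = full speed, the other stop. Dragging the top towards the unit's +x raises it, towards -x lowers it (20 mm of rim is 1 rad). It stays where it is left. The orange line stands at the pointers at 1.6
- push (a joint): how far the wheel is pressed down into the unit, in m: sprung, begins to yield at 2 N, then 4 N per mm, so 6 N presses it 1 mm; its push switch clicks at 2 mm (10 N); bottoms at 3 mm
- knob_mid (a point): centre of the direction switch's black knob, 9 mm along the unit's x, 14 mm along y, 8 mm tall, standing on the deck (its middle 4.5 mm above the deck). At the green-dot end it is at x -6, y -42 mm in the unit's frame
- direction (a joint): position of that knob in m: 0 = at the green dot (start), 0.012 = right across at the blue dot, towards the unit's +x, against its stop; slides stiffly at about 2.5 N and stays where it is left
- handpiece: the pink drill handpiece, 17 mm thick, 122 mm long, lying unplugged across its rest beside the unit's +x side; origin on its axis near mid-length; about 40 mm tall with the rest
- rest: the handpiece's white rest, 30 by 100 mm foot, 35 mm tall; origin at the centre of its underside
- polish_pink_mid (a point): pink nail polish bottle with white cap, 31 mm diameter, 78 mm tall, standing beside the unit; point at half its height
- polish_red_mid (a point): dark red nail polish bottle with black cap, 31 mm diameter, 78 mm tall; point at half its height
- polish_nude_mid (a point): beige nail polish bottle with gold cap, 31 mm diameter, 78 mm tall; point at half its height
- buffer_mid (a point): rose and white nail buffer block, 95 by 26 by 26 mm, lying near the unit's -x side; its centre
- pump_mid (a point): pink pump bottle, 66 mm diameter, 147 mm tall, to the right; point at half its height
- tumbler: pink drinking tumbler with black lid, 84 mm diameter, 195 mm tall, far right; origin at the centre of its underside
Mind the look-alikes: they are no part of the job. What is shaped like the unit but red or turquoise is not meant.

How it is judged (in metres and radians):
On the way, in this order (a step that is already met when the one before it is completed fails the run):
1. the wheel is rolled back to off with the direction switch still at the green dot (value of joint speed below 0.1 rad and value of joint direction below 0.002 m), for 0.1 s.
2. the direction switch is right across at the blue dot, the wheel still off (value of joint direction above 0.01 m and value of joint speed below 0.2 rad), for 0.1 s.
At the end, for the whole second after the job is handed in: The wheel is at rest with its orange line at the pointers (1.6 rad, give or take 0.2), not pressed; the direction switch is within 2 mm of its stop at the blue dot; the unit stands flat, at rest, within 30 mm of where it stood (value of joint speed between 1.4 and 1.8 rad and velocity of joint speed between -0.05 and 0.05 rad/s and value of joint direction above 0.01 m and value of joint push below 0.0005 m and angle between unit's own z axis and vertical below 0.05 rad and distance of unit from where it was at the start of the episode below 0.03 m and linear speed of unit below 0.01 m/s); the robot touches nothing.
It fails at once if the wheel is pressed in until it clicks (2 mm, about 10 N) (value of joint push above 0.002 m).
It fails at once if the direction switch is moved while the wheel is not off (above 0.2 rad) (value of joint direction between 0.0025 and 0.0095 m and value of joint speed above 0.2 rad).
It fails at once if the unit is shoved more than 30 mm or lifted off its feet (distance of unit from where it was at the start of the episode above 0.03 m or angle between unit's own z axis and vertical above 0.12 rad).
It fails at once if the robot bears on the unit with more than 25 N (contact force between any of the fingers, the arm and unit above 25 N).
It fails at once if a bottle, the handpiece, its rest, the buffer block or the tumbler is moved more than 20 mm (distance of any of polish_pink_mid, polish_red_mid, polish_nude_mid, buffer_mid, pump_mid, handpiece, rest, tumbler from where it was at the start of the episode above 0.02 m).
It also fails if it takes over 61 s, if anything falls off the work surface, if the arm or the gripper's body presses on something with over 40 N, if the wrist force passes 120 N, or if a joint passes its speed limit or range.

## Robot

A 6-joint arm with a two-finger parallel gripper is mounted at the origin on the work surface. World frame = base frame: x ahead of the robot, y to its left, z up, the work surface at z = 0. Lengths are in mm, angles in rad, forces in N, time in s.
With the tool pointing down it reaches from about 350 to 975 mm from the base axis. Payload 7.1 kg.
Tool frame: the origin (TCP) lies midway between the tips of the shut fingers; the grasp point (between the pads) lies 19 mm behind it; z points along the fingers, x is the direction in which the jaws open and shut, and the axes are right-handed (so a half turn about z gives the same grasp; the last joint's range is limited). The gripper opens to 88 mm and grips with 3 to 60 N. Pads are 20 mm wide; open, the fingers measure 115 mm over their backs; the gripper's body (75 mm by 178 mm) begins 61 mm behind the grasp point.
Start: joints at [1.102, 0.423, 1.63, -0, 1.089, -0.019], TCP at [271.708, 562.832, 222.675] pointing down, gripper open.
Joint ranges: [-3, 3], [-0.9, 2.11], [0.09, 2.58], [-1.31, 4.45], [0.11, 2.69], [-2.54, 2.54]. Speed limits (rad/s): [2.39, 2.39, 3.01, 3.14, 3.14, 3.14].

## Interface

Orientations are given as a rotation vector (axis times angle).
In Python, from workcell import telemetry, imaging, ticket gives the robot as it stands.
- The arm moves only by the tool jog_arm, never from a script. Its arguments are lists of equal length, an entry for each row: "travel": the shift along the world's x, y, z in units of 400 mm (1.0 is 400 mm), a list of three; "dr": the turn, a rotation vector about the world's x, y, z in units of 90 degrees (1.0 is 90 degrees), a list of three. In form: {"travel": [[tx, ty, tz], ...], "dr": [[wx, wy, wz], ...]}. A call has exactly 10 rows; each row is the pose to reach, as a shift and turn from the pose measured when the call began; what a row does not reach only later rows make up. A row lasts 1/10 s, in which the tool goes at most 50 mm and 8.59 degrees, less where a joint would pass 70% of its speed; a pose out of reach is approached as far as the arm can. A call with a number of a shift or a turn outside -1 to 1 is refused whole. A call with a gripper value outside its range is refused whole. "hand" is the opening, from -1 (shut) to 1 (fully open), set as the call begins (left out, the last holds). The fingers move at their own pace and stop on an object; the grip force is fixed at half the most. Time passes only in rows, so rows that repeat a pose let the fingers close, or fill a call up. It gives the time, the measured TCP pose, the force and the opening at its end, in the units of the state.
- telemetry.get_obs(): the state, without advancing time (a new reading comes with each control period).
- imaging.get_image(name): name is "side" or "top" or "wrist"; returns a dict with "pixels" (420x560x3 uint8, red, green, blue), "range_z" (420x560 float32, mm along the optical axis (not along the pixel's ray), 0 where there is no reading), "fx", "fy", "cx", "cy" (pixels), "extrinsics" (4x4, takes a point from world to camera coordinates). Camera axes: x right, y down, z forward; pixel columns grow to the right and rows downward; lengths in mm; the calibration is good to about 2 mm. A picture is of the moment at which its call begins.
- ticket.close_job(): hands the job in, once; it reports no verdict.
The state is a dict: "t": time; "qpos": joint angles; "qvel": joint speeds; "joint_torque": joint torques, N m; "ee_pos": TCP position; "orientation": TCP orientation; "ft_force": force on the tool from outside, world axes, zero at the start; "moment": the same for the moment, N m; "width": finger opening in mm.
Only numpy, scipy, OpenCV 4.12 (cv2) and the standard library are available. Lean on these libraries where they do the work, as an engineer would, in place of code of your own. Each camera call takes 0.05 s, during which the arm holds its last target. There are 200 camera calls.

## Working session

There is one attempt and no reset: what is moved stays moved. The work goes in short steps, Python scripts to look and compute and a tool call to move; the robot and the scene stay as the last step left them, time stands still between calls to the robot, and variables do not carry over. Pictures are saved under pics/ and viewed, about 8 in all and at most 12, crops included, and the job is handed in when it is done.

Besides the shell and the picture viewer there is one more tool, called in YAML: its name, and indented under it one key for each argument. jog_arm: Moves the arm, as the interface text tells. Its arguments: {"type":"object","properties":{"travel":{"type":"array"},"dr":{"type":"array"},"hand":{"type":"number"}},"required":["travel","dr"]}

```bash
mkdir -p pics
cat > h.py <<'E'
import numpy as np, cv2
from workcell import telemetry, imaging, ticket
def grab(n,save=None):
    d=imaging.get_image(n)
    if save: cv2.imwrite('pics/'+save,cv2.cvtColor(d['pixels'],cv2.COLOR_RGB2BGR))
    np.savez('/tmp/%s.npz'%(save or n),**d)
    return d
def proj(d,p):
    E=d['extrinsics'];q=E[:3,:3]@np.array(p,float)+E[:3,3]
    return np.array([d['fx']*q[0]/q[2]+d['cx'],d['fy']*q[1]/q[2]+d['cy']])
def ray(d,u,v):
    E=d['extrinsics'];R=E[:3,:3];c=-R.T@E[:3,3]
    return c,R.T@np.array([(u-d['cx'])/d['fx'],(v-d['cy'])/d['fy'],1.])
def onz(d,u,v,z):
    c,r=ray(d,u,v);return c+r*(z-c[2])/r[2]
def dep(d,u,v):
    c,r=ray(d,u,v);return c+r*float(d['range_z'][int(round(v)),int(round(u))])
E
python3 - <<'E'
from h import *
a=grab('top','top1.png');b=grab('side','side1.png')
im=np.hstack([a['pixels'],b['pixels']])
for d in(a,b):
    E=d['extrinsics'];print(-E[:3,:3].T@E[:3,3],E[2,:3],d['fx'])
o=telemetry.get_obs();print(o)
E
```

```text
[ 314.4227479   -98.83941025 1064.40650055] [ 0.20085004  0.02086097 -0.97939986] 485.1406576716167
[ 244.50248406 -776.07287584  739.20788989] [ 0.30137075  0.68591264 -0.66234396] 507.2451445107417
{'t': 0.1, 'qpos': array([ 1.10199373e+00,  4.23762629e-01,  1.63060750e+00, -2.91510449e-05,
        1.08858886e+00, -1.90270263e-02]), 'qvel': array([ 0.00147733, -0.00195005, -0.0020356 , -0.00066383,  0.0010776 ,
        0.00030623]), 'joint_torque': array([ 7.78810590e-04, -5.45620251e+01, -2.74325895e+01,  6.45236811e-02,
        1.88090274e-02, -2.37445443e-05]), 'ee_pos': array([271.50070639, 562.39516325, 221.98293117]), 'orientation': array([ 2.66025143e+00,  1.66976051e+00, -1.81789284e-03]), 'ft_force': array([-0.7995602 ,  0.55665464, -0.24393431]), 'moment': array([ 0.00109914, -0.00489417, -0.00059959]), 'width': 87.76438718195054}
```

View pics/top1.png

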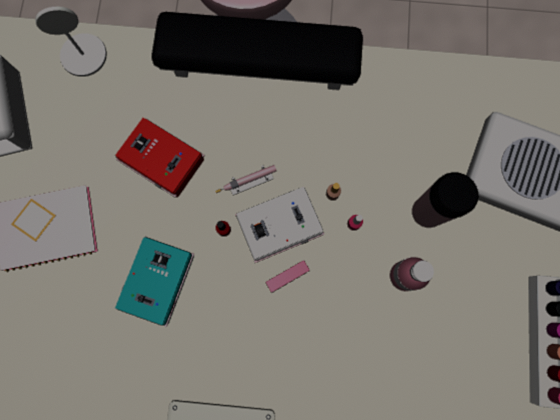

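View pics/side1.png

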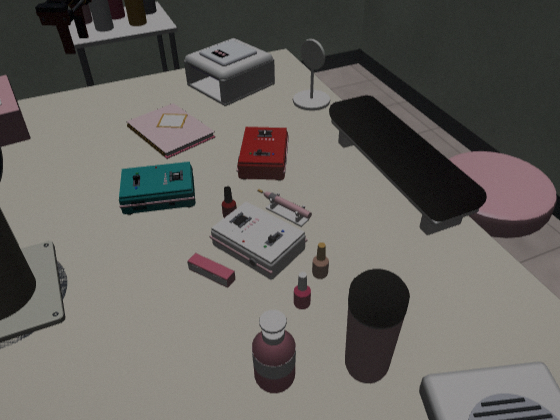

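The top view shows the white unit at about (280,224), the dark wheel probably at (259,230) and the switch at (298,213). The handpiece lies above it in the picture (+x side) and the buffer below. The side view agrees. I'll enlarge the unit and measure it.

Run:
```python
from h import *
a=dict(np.load('/tmp/top1.png.npz'));b=dict(np.load('/tmp/side1.png.npz'))
def crop(d,x,y,w,h,W,H): return cv2.resize(d['pixels'][y:y+h,x:x+w],(W,H),interpolation=cv2.INTER_CUBIC)
A=crop(a,210,150,160,150,400,375);B=crop(b,180,180,160,150,400,375)
cv2.imwrite('pics/z1.png',cv2.convertScaleAbs(cv2.cvtColor(np.hstack([A,B]),cv2.COLOR_RGB2BGR),alpha=1.4))
for d,c in((a,(280,224)),(b,(258,238))):
    hsv=cv2.cvtColor(d['pixels'],cv2.COLOR_RGB2HSV)
    E=d['extrinsics'];R=E[:3,:3]
    v,u=np.mgrid[:420,:560];z=d['range_z']
    P=np.stack([(u-d['cx'])/d['fx']*z,(v-d['cy'])/d['fy']*z,z],-1).reshape(-1,3)
    W=((P-E[:3,3])@R).reshape(420,560,3)
    print('deck z',W[c[1],c[0]])
    m=((abs(W[...,2]-54)<9)&(z>0)).astype(np.uint8)
    m=cv2.morphologyEx(m,cv2.MORPH_CLOSE,np.ones((7,7)));m=cv2.morphologyEx(m,cv2.MORPH_OPEN,np.ones((7,7)))
    n,l=cv2.connectedComponents(m);k=(l==l[c[1],c[0]])
    pts=np.array([onz(d,x,y,54)[:2] for y,x in zip(*np.nonzero(k))],np.float32)
    r=cv2.minAreaRect(pts);print(k.sum(),r,np.median(W[k][:,2]))
```

```text
deck z [486.12605807 -85.07348399  52.57718257]
3693 ((487.71588134765625, -82.17301940917969), (108.67939758300781, 157.49815368652344), 27.50105857849121) 54.25684309537258
deck z [ 482.44816506 -105.48391601   55.48731044]
3278 ((488.09124755859375, -85.1427001953125), (115.75804138183594, 167.6870880126953), 27.895267486572266) 55.43978820643485
```

View pics/z1.png

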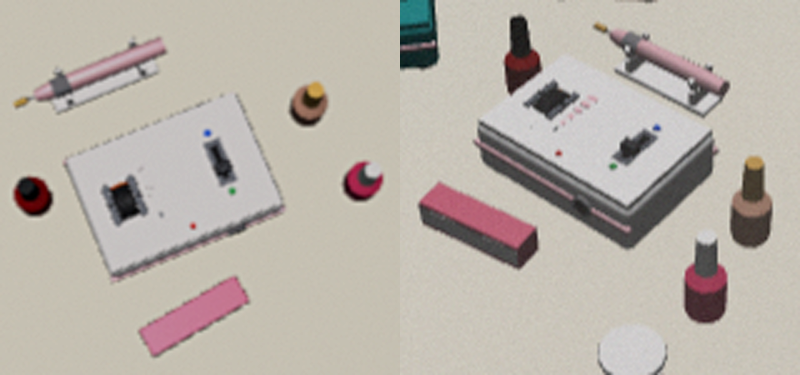

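Unit: the deck rectangle measures 109×157 mm from the top view, at z≈54. The centre is about (488,-83) and the yaw about 27.5°, with unit x pointing up-left in the top crop (green to blue). The wheel is at about (467,-43) and its orange line sits on the +x side, so speed starts above 1.6. I'll move over it with the gripper shut and use the wrist camera.

jog_arm:
  travel:
    - [0.03,-0.1,0]
    - [0.06,-0.2,0]
    - [0.09,-0.3,0]
    - [0.12,-0.4,0]
    - [0.15,-0.5,0]
    - [0.18,-0.6,0]
    - [0.21,-0.7,0]
    - [0.24,-0.8,0]
    - [0.27,-0.9,0]
    - [0.3,-1.0,0]
  dr:
    - [0,0,-0.04]
    - [0,0,-0.08]
    - [0,0,-0.12]
    - [0,0,-0.16]
    - [0,0,-0.2]
    - [0,0,-0.24]
    - [0,0,-0.28]
    - [0,0,-0.32]
    - [0,0,-0.36]
    - [0,0,-0.41]
  hand: -1

```text
t: 1.1
ee_pos: [391.5, 160.8, 221.9]
orientation: [3.053, 0.738, -0.002]
ft_force: [0.7, 0.8, 0.2]
width: 11.1
```

jog_arm:
  travel:
    - [0.02,-0.06,0]
    - [0.04,-0.12,0]
    - [0.06,-0.18,0]
    - [0.09,-0.24,0]
    - [0.11,-0.3,0]
    - [0.13,-0.36,0]
    - [0.15,-0.42,-0.02]
    - [0.16,-0.47,-0.04]
    - [0.17,-0.51,-0.05]
    - [0.17,-0.51,-0.05]
  dr:
    - [0,0,0]
    - [0,0,0]
    - [0,0,0]
    - [0,0,0]
    - [0,0,0]
    - [0,0,0]
    - [0,0,0]
    - [0,0,0]
    - [0,0,0]
    - [0,0,0]

```text
t: 2.1
ee_pos: [459.3, -44.5, 201.2]
orientation: [3.054, 0.735, -0.004]
ft_force: [-1.0, -0.0, -0.2]
width: 0.5
```

Run:
```python
from h import *
from scipy.spatial.transform import Rotation as R
w=grab('wrist','w1.png');o=telemetry.get_obs();print(o['t'],o['ee_pos'],R.from_rotvec(o['orientation']).as_matrix().round(3),o['ft_force'],o['width'])
E=w['extrinsics'];print(-E[:3,:3].T@E[:3,3],E[2,:3],proj(w,o['ee_pos']))
```

```text
2.15 [459.19504456 -43.70714531 201.51225871] [[ 0.89   0.455 -0.002]
 [ 0.455 -0.89  -0.   ]
 [-0.002 -0.001 -1.   ]] [-0.28507601 -0.43241681  0.52388661] 0.2713374620667002
[429.40249997  14.61216884 362.66990754] [ 0.10972022 -0.218916   -0.96955519] [286.44407626 257.06686789]
```

View pics/w1.png

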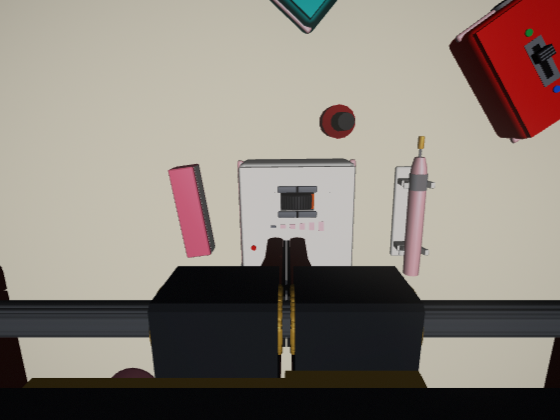

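The wrist view shows the wheel between its two grey cheeks at about (297,201). The orange line is at (313,201), on the +x side, and the shut fingertips are at about (287,240). Now I'll measure the wheel in both views.

Run:
```python
from h import *
w=dict(np.load('/tmp/w1.png.npz'));t=dict(np.load('/tmp/top1.png.npz'));s=dict(np.load('/tmp/side1.png.npz'))
def dark(d,x0,y0,x1,y1,th,z):
    g=cv2.cvtColor(d['pixels'],cv2.COLOR_RGB2GRAY)[y0:y1,x0:x1]
    m=(g<th).astype(np.uint8);n,l,st,c=cv2.connectedComponentsWithStats(m)
    i=1+np.argmax(st[1:,4]);ys,xs=np.nonzero(l==i)
    pts=np.array([onz(d,x+x0,y+y0,z)[:2] for x,y in zip(xs,ys)],np.float32)
    print('  px',st[i],c[i]+[x0,y0],'rect',cv2.minAreaRect(pts))
    return pts.mean(0)
print('wheel+cheeks')
print(dark(w,265,175,330,222,110,57)); print(dark(t,243,212,275,245,110,57)); print(dark(s,225,208,255,232,110,57))
print('switch plate');print(dark(t,288,200,310,232,110,55));print(dark(s,255,225,290,255,110,55))
# deck outline in wrist
hsv=cv2.cvtColor(w['pixels'],cv2.COLOR_RGB2HSV)
for y in(180,200,215,230,245):
    r=w['pixels'][y].astype(int); print(y,[(x,tuple(r[x])) for x in (228,234,237,240,243,246,349,352,355,358,361)])
h,S,V=cv2.split(hsv);m=(h>3)&(h<20)&(S>140)&(V>90)
ys,xs=np.nonzero(m[185:220,270:325]);print('orange',xs.mean()+270,ys.mean()+185,len(xs),onz(w,xs.mean()+270,ys.mean()+185,56))
R=lambda a:np.array([[np.cos(a),-np.sin(a)],[np.sin(a),np.cos(a)]])
o=[telemetry.get_obs() for _ in range(3)];print([x['ee_pos'] for x in o])
```

```text
wheel+cheeks
  px [  13   11   39   32 1036] [296.51061776 200.9980695 ] rect ((469.6793212890625, -43.24571228027344), (34.6105842590332, 29.1794376373291), 27.123455047607422)
[469.08298 -42.89729]
  px [  7   8  19  21 231] [259.40692641 229.9004329 ] rect ((469.09478759765625, -43.07529830932617), (36.35696792602539, 30.450103759765625), 27.329547882080078)
[468.97586 -43.18939]
  px [  4   4  23  16 173] [240.01156069 219.78612717] rect ((469.25543212890625, -42.110023498535156), (36.31669998168945, 30.949066162109375), 27.613649368286133)
[468.6508   -42.745667]
switch plate
  px [  3   5  14  20 133] [297.63909774 214.43609023] rect ((509.5245056152344, -120.102783203125), (39.338890075683594, 16.190135955810547), 30.901113510131836)
[ 509.55984 -120.45115]
  px [ 10   7  18  14 124] [273.22580645 238.35483871] rect ((508.79705810546875, -116.85053253173828), (39.42799377441406, 19.171676635742188), 27.548181533813477)
[ 509.19382 -118.16822]
180 [(228, (np.int64(196), np.int64(191), np.int64(177))), (234, (np.int64(196), np.int64(191), np.int64(177))), (237, (np.int64(169), n
[... 2398 characters left out ...]
t64(191), np.int64(177))), (240, (np.int64(170), np.int64(164), np.int64(152))), (243, (np.int64(179), np.int64(177), np.int64(176))), (246, (np.int64(195), np.int64(193), np.int64(191))), (349, (np.int64(194), np.int64(192), np.int64(190))), (352, (np.int64(153), np.int64(149), np.int64(143))), (355, (np.int64(195), np.int64(190), np.int64(177))), (358, (np.int64(195), np.int64(190), np.int64(176))), (361, (np.int64(194), np.int64(190), np.int64(176)))]
orange 312.38709677419354 200.7741935483871 31 [482.08851847 -36.18575032  56.        ]
[array([459.19504456, -43.70714531, 201.51225871]), array([459.19504456, -43.70714531, 201.51225871]), array([459.19504456, -43.70714531, 201.51225871])]
```

Wheel: three views agree within about 1 mm on (469.2,-43.0), and the cheek pair measures 36×30 mm as it should. The yaw is 27.4°, and the predicted switch plate matches at (509.3,-120). Orange sits about 14 mm to +x, so speed is about 2.4. I'll turn the jaws across the wheel so the 20 mm pad width lies along the drag, then approach.

jog_arm:
  travel:
    - [0,0,-0.02]
    - [0,0,-0.04]
    - [0.01,0,-0.07]
    - [0.01,0,-0.1]
    - [0.02,0,-0.13]
    - [0.02,0,-0.16]
    - [0.03,0,-0.19]
    - [0.03,0.01,-0.22]
    - [0.04,0.01,-0.25]
    - [0.04,0.01,-0.27]
  dr:
    - [0,0,-0.09]
    - [0,0,-0.18]
    - [0,0,-0.27]
    - [0,0,-0.36]
    - [0,0,-0.45]
    - [0,0,-0.54]
    - [0,0,-0.63]
    - [0,0,-0.72]
    - [0,0,-0.81]
    - [0,0,-0.9]

```text
t: 3.15
ee_pos: [475.3, -38.6, 93.1]
orientation: [-2.795, 1.43, 0.003]
ft_force: [0.7, -0.1, -0.5]
width: 0.6
```

jog_arm:
  travel:
    - [0,0,0]
    - [0,0,-0.01]
    - [0,0,-0.02]
    - [0,0,-0.02]
    - [0,0,-0.02]
    - [0,0,-0.02]
    - [0,0,-0.02]
    - [0,0,-0.02]
    - [0,0,-0.02]
    - [0,0,-0.02]
  dr:
    - [0,0,-0.05]
    - [0,0,-0.1]
    - [0,0,-0.1]
    - [0,0,-0.1]
    - [0,0,-0.1]
    - [0,0,-0.1]
    - [0,0,-0.1]
    - [0,0,-0.1]
    - [0,0,-0.1]
    - [0,0,-0.1]

```text
t: 4.15
ee_pos: [475.3, -38.7, 85.2]
orientation: [-2.674, 1.645, 0.003]
ft_force: [-0.7, 0.8, 0.3]
width: 0.2
```

```bash
cat >> h.py <<'E'
from scipy.spatial.transform import Rotation as Ro
UX=np.array([.888,.460,0]);UY=np.array([-.460,.888,0]);C=np.array([489.9,-83,0])
def st():
    o=telemetry.get_obs();p=o['ee_pos'];m=Ro.from_rotvec(o['orientation']).as_matrix()
    print('t',o['t'],'ee',p.round(2),'unit xy',((p-C)@UX).round(2),((p-C)@UY).round(2),'yaw',np.degrees(np.arctan2(m[1,0],m[0,0])).round(2),'toolz',m[:,2].round(4),'F',o['ft_force'].round(2),'w',o['width'])
    return o
E
python3 - <<'E'
from h import *
st()
w=grab('wrist','w2.png');s=grab('side')
A=cv2.resize(w['pixels'],(560,420));c=s['pixels'][130:290,180:300];B=cv2.resize(c,(240,320))
cv=np.zeros((420,800,3),np.uint8);cv[:,:560]=A;cv[:320,560:]=B
cv2.imwrite('pics/v2.png',cv2.cvtColor(cv,cv2.COLOR_RGB2BGR));st()
E
```

```text
t 4.15 ee [475.28 -38.66  85.16] unit xy 7.41 46.1 yaw -63.2 toolz [-4.0e-04  2.6e-03 -1.0e+00] F [-0.7   0.78  0.29] w 0.23171140013200495
t 4.25 ee [475.25 -38.69  85.11] unit xy 7.37 46.08 yaw -63.21 toolz [-5.0e-04  2.6e-03 -1.0e+00] F [0.54 0.06 0.07] w 0.6450921049775751
```

View pics/v2.png

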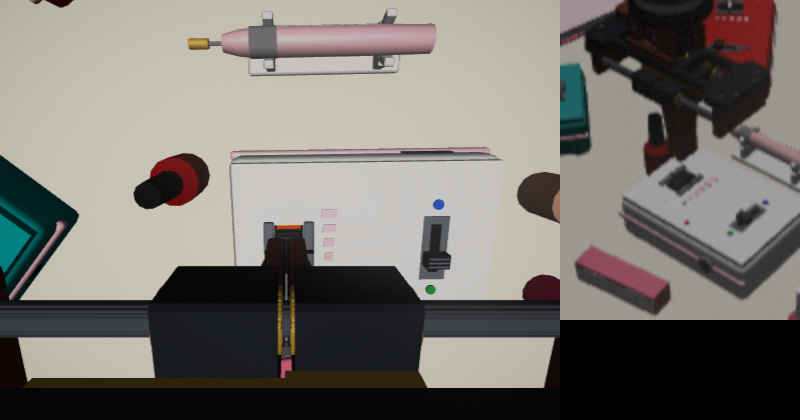

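The wrist view shows the finger over the wheel. The orange line is on the wheel at (288,228), the knob at (435,262) by the green dot, and the blue dot at (438,204). Everything is clear around the finger. Coming down gently now.

jog_arm:
  travel:
    - [0,-0.001,-0.02]
    - [0,-0.002,-0.04]
    - [0,-0.003,-0.05]
    - [0,-0.003,-0.055]
    - [0,-0.003,-0.058]
    - [0,-0.003,-0.06]
    - [0,-0.003,-0.06]
    - [0,-0.003,-0.06]
    - [0,-0.003,-0.06]
    - [0,-0.003,-0.06]
  dr:
    - [0,0,0]
    - [0,0,0]
    - [0,0,0]
    - [0,0,0]
    - [0,0,0.005]
    - [0,0,0.007]
    - [0,0,0.007]
    - [0,0,0.007]
    - [0,0,0.007]
    - [0,0,0.007]

```text
t: 5.25
ee_pos: [475.4, -39.9, 61.3]
orientation: [-2.683, 1.63, 0.002]
ft_force: [0.2, 0.2, -0.3]
width: 0.9
```

jog_arm:
  travel:
    - [0,0,-0.0005]
    - [0,0,-0.001]
    - [0,0,-0.0015]
    - [0,0,-0.002]
    - [0,0,-0.0025]
    - [0,0,-0.003]
    - [0,0,-0.0035]
    - [0,0,-0.0035]
    - [0,0,-0.0035]
    - [0,0,-0.0035]
  dr:
    - [0,0,0]
    - [0,0,0]
    - [0,0,0]
    - [0,0,0]
    - [0,0,0]
    - [0,0,0]
    - [0,0,0]
    - [0,0,0]
    - [0,0,0]
    - [0,0,0]

```text
t: 6.25
ee_pos: [475.4, -39.9, 59.9]
orientation: [-2.683, 1.63, 0.002]
ft_force: [0.2, -0.1, 1.3]
width: 0.9
```

```bash
python3 -c "
from h import *
st()"
```

```text
t 6.25 ee [475.38 -39.88  59.91] unit xy 6.94 44.97 yaw -62.57 toolz [-1.0e-04  2.6e-03 -1.0e+00] F [ 0.2  -0.13  1.26] w 0.9262054305243753
```

Contact is at z≈59.9, as expected. Pressing to about 7 N.

jog_arm:
  travel:
    - [0,0,-0.0005]
    - [0,0,-0.001]
    - [0,0,-0.0015]
    - [0,0,-0.002]
    - [0,0,-0.0025]
    - [0,0,-0.003]
    - [0,0,-0.003]
    - [0,0,-0.003]
    - [0,0,-0.003]
    - [0,0,-0.003]
  dr:
    - [0,0,0]
    - [0,0,0]
    - [0,0,0]
    - [0,0,0]
    - [0,0,0]
    - [0,0,0]
    - [0,0,0]
    - [0,0,0]
    - [0,0,0]
    - [0,0,0]

```text
t: 7.25
ee_pos: [475.4, -39.9, 58.9]
orientation: [-2.683, 1.63, 0.002]
ft_force: [-1.4, -0.2, 6.6]
width: 0.4
```

```bash
python3 -c "
from h import *
st()"
```

```text
t 7.25 ee [475.43 -39.88  58.87] unit xy 6.98 44.95 yaw -62.57 toolz [-0.      0.0026 -1.    ] F [-1.42 -0.17  6.57] w 0.3985109686079529
```

6.6 N. Dragging 14 mm towards −x.

jog_arm:
  travel:
    - [-0.004,-0.002,-0.0002]
    - [-0.008,-0.004,-0.0003]
    - [-0.012,-0.006,-0.0003]
    - [-0.016,-0.008,-0.0003]
    - [-0.02,-0.0104,-0.0003]
    - [-0.024,-0.0124,-0.0003]
    - [-0.028,-0.0145,-0.0003]
    - [-0.0315,-0.0163,-0.0003]
    - [-0.0315,-0.0163,-0.0003]
    - [-0.0315,-0.0163,-0.0003]
  dr:
    - [0,0,0]
    - [0,0,0]
    - [0,0,0]
    - [0,0,0]
    - [0,0,0]
    - [0,0,0]
    - [0,0,0]
    - [0,0,0]
    - [0,0,0]
    - [0,0,0]

```text
t: 8.25
ee_pos: [463.4, -46.8, 59.0]
orientation: [-2.682, 1.63, -0.0]
ft_force: [4.9, 0.9, 5.3]
width: 0.7
```

```bash
cat >> h.py <<'E'
def orange(d):
    hsv=cv2.cvtColor(d['pixels'],cv2.COLOR_RGB2HSV);h,S,V=cv2.split(hsv);m=(h>3)&(h<20)&(S>140)&(V>90)
    u,v=proj(d,(469.2,-43,57)).round().astype(int)
    x0,y0=u-40,v-40
    ys,xs=np.nonzero(m[y0:v+40,x0:u+40])
    if len(xs)<4: print('no orange',len(xs));return
    c,r=ray(d,xs.mean()+x0,ys.mean()+y0)
    # intersect with wheel cylinder axis z=40 radius 20 about UY through wheel
    o=np.array([469.2,-43,40.]);a=np.array([(c-o)@UX,(c-o)[2]]);b=np.array([r@UX,r[2]])
    D=(a@b)**2-(b@b)*(a@a-400);k=(-(a@b)-np.sqrt(max(D,0)))/(b@b);q=a+k*b
    print('orange n',len(xs),'px',xs.mean()+x0,ys.mean()+y0,'q',q,'speed~',1.6+np.arctan2(q[0],q[1]))
E
python3 - <<'E'
from h import *
st();w=dict(np.load('/tmp/w1.png.npz'));orange(w);w=dict(np.load('/tmp/w2.png.npz'));orange(w);w=grab('wrist');orange(w)
E
```

```text
t 8.25 ee [463.38 -46.81  58.98] unit xy -6.9 44.34 yaw -62.58 toolz [ 0.0013  0.0021 -1.    ] F [4.92 0.88 5.27] w 0.6540317607151468
orange n 31 px 312.38709677419354 200.7741935483871 q [14.77175275 13.48314951] speed~ 2.4309729428265774
orange n 86 px 289.0813953488372 226.7674418604651 q [14.62806767 13.63890158] speed~ 2.420377598456562
orange n 167 px 285.5808383233533 235.62275449101796 q [ 5.51890109 19.22346823] speed~ 1.8795727938805125
```

Speed is now about 1.88, having fallen 0.55 rad, at a drag of about 5 N. Second stroke, pressed slightly deeper.

jog_arm:
  travel:
    - [0,0,0.005]
    - [0,0,0.0085]
    - [0.01,0.006,0.0085]
    - [0.02,0.012,0.0085]
    - [0.03,0.0175,0.0085]
    - [0.03,0.0175,0.0055]
    - [0.03,0.0175,0.0025]
    - [0.03,0.0175,0.001]
    - [0.03,0.0175,-0.0003]
    - [0.03,0.0175,-0.0008]
  dr:
    - [0,0,0]
    - [0,0,0]
    - [0,0,0]
    - [0,0,0]
    - [0,0,0]
    - [0,0,0]
    - [0,0,0]
    - [0,0,0]
    - [0,0,0]
    - [0,0,0]

```text
t: 9.3
ee_pos: [475.6, -39.7, 58.9]
orientation: [-2.682, 1.63, -0.0]
ft_force: [-1.1, 1.9, 5.8]
width: 0.3
```

```bash
python3 -c "
from h import *
st();w=grab('wrist');orange(w);st()"
```

```text
t 9.3 ee [475.56 -39.71  58.87] unit xy 7.18 45.03 yaw -62.59 toolz [ 0.0018  0.0023 -1.    ] F [-1.06  1.93  5.8 ] w 0.3180099100961692
orange n 6 px 286.0 262.5 q [ 5.31952434 19.27959182] speed~ 1.8692164758587038
t 9.35 ee [475.56 -39.73  58.89] unit xy 7.17 45.01 yaw -62.59 toolz [ 0.0018  0.0023 -1.    ] F [-0.68  1.16  6.19] w 0.5564321369201103
```

jog_arm:
  travel:
    - [-0.001,-0.0005,-0.001]
    - [-0.006,-0.003,-0.0013]
    - [-0.01,-0.005,-0.0013]
    - [-0.014,-0.0072,-0.0013]
    - [-0.018,-0.0093,-0.0013]
    - [-0.022,-0.0114,-0.0013]
    - [-0.026,-0.0135,-0.0013]
    - [-0.03,-0.0155,-0.0013]
    - [-0.033,-0.017,-0.0013]
    - [-0.033,-0.017,-0.0013]
  dr:
    - [0,0,0]
    - [0,0,0]
    - [0,0,0]
    - [0,0,0]
    - [0,0,0]
    - [0,0,0]
    - [0,0,0]
    - [0,0,0]
    - [0,0,0]
    - [0,0,0]

```text
t: 10.35
ee_pos: [463.4, -46.2, 59.0]
orientation: [-2.68, 1.63, -0.003]
ft_force: [2.0, 4.8, 5.8]
width: 0.5
```

```bash
python3 -c "
from h import *
st();w=grab('wrist');orange(w);st()"
```

```text
t 10.35 ee [463.44 -46.23  58.95] unit xy -6.58 44.83 yaw -62.62 toolz [ 0.0042  0.0027 -1.    ] F [2.01 4.77 5.83] w 0.48406975809458425
orange n 4 px 286.0 261.5 q [-8.40226811 18.14943224] speed~ 1.166429714950316
t 10.4 ee [463.41 -46.21  58.93] unit xy -6.6 44.86 yaw -62.61 toolz [ 0.0041  0.0027 -1.    ] F [0.77 4.74 5.97] w 0.6633847651495707
```

jog_arm:
  travel:
    - [0,0,0.005]
    - [0,0,0.0085]
    - [0.01,0.005,0.0085]
    - [0.02,0.01,0.0085]
    - [0.03,0.0157,0.0085]
    - [0.03,0.0157,0.0055]
    - [0.03,0.0157,0.0025]
    - [0.03,0.0157,0.0005]
    - [0.03,0.0157,-0.0006]
    - [0.03,0.0157,-0.0011]
  dr:
    - [0,0,0]
    - [-0.0017,0.0027,0]
    - [-0.0017,0.0027,0]
    - [-0.0017,0.0027,0]
    - [-0.0017,0.0027,0]
    - [-0.0017,0.0027,0]
    - [-0.0017,0.0027,0]
    - [-0.0017,0.0027,0]
    - [-0.0017,0.0027,0]
    - [-0.0017,0.0027,0]

```text
t: 11.4
ee_pos: [475.7, -39.9, 58.8]
orientation: [-2.684, 1.633, -0.001]
ft_force: [-0.3, 1.1, 6.6]
width: 0.5
```

```bash
python3 -c "
from h import *
st()"
```

```text
t 11.4 ee [475.69 -39.92  58.77] unit xy 7.2 44.79 yaw -62.63 toolz [ 5.e-04  1.e-04 -1.e+00] F [-0.28  1.09  6.64] w 0.5436999683640197
```

jog_arm:
  travel:
    - [-0.001,-0.0005,-0.001]
    - [-0.006,-0.003,-0.0011]
    - [-0.01,-0.005,-0.0011]
    - [-0.014,-0.0072,-0.0011]
    - [-0.018,-0.0093,-0.0011]
    - [-0.022,-0.0114,-0.0011]
    - [-0.026,-0.0135,-0.0011]
    - [-0.03,-0.0155,-0.0011]
    - [-0.033,-0.017,-0.0011]
    - [-0.033,-0.017,-0.0011]
  dr:
    - [0,0,0]
    - [0,0,0]
    - [0,0,0]
    - [0,0,0]
    - [0,0,0]
    - [0,0,0]
    - [0,0,0]
    - [0,0,0]
    - [0,0,0]
    - [0,0,0]

```text
t: 12.4
ee_pos: [463.6, -46.4, 58.9]
orientation: [-2.682, 1.632, -0.004]
ft_force: [1.3, 4.8, 6.7]
width: 0.5
```

Run:
```python
from h import *
st();w=grab('wrist','w3.png')
cv2.imwrite('pics/v3.png',cv2.cvtColor(cv2.resize(w['pixels'][180:280,200:340],(560,400),interpolation=cv2.INTER_CUBIC),cv2.COLOR_RGB2BGR))
```

```text
t 12.4 ee [463.58 -46.39  58.91] unit xy -6.53 44.61 yaw -62.66 toolz [ 3.1e-03  5.0e-04 -1.0e+00] F [1.29 4.8  6.66] w 0.5447650625167753
```

View pics/v3.png

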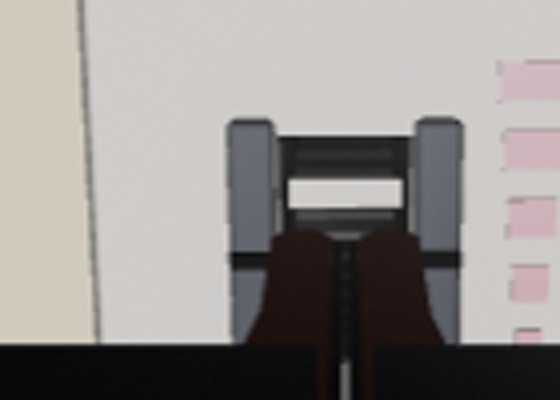

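The white line is now in view on the +x side (crop row 193, image row ≈228), with the pointer lines at crop row 260 (image row ≈245). I'll work out the angle from that ray.

```bash
cat >> h.py <<'E'
def ang(d,u,v,W=(469.2,-43,40.)):
    c,r=ray(d,u,v);o=np.array(W);a=np.array([(c-o)@UX,(c-o)[2]]);b=np.array([r@UX,r[2]])
    D=(a@b)**2-(b@b)*(a@a-400);k=(-(a@b)-np.sqrt(max(D,0)))/(b@b);q=a+k*b
    return np.arctan2(q[0],q[1])
E
python3 - <<'E'
from h import *
w=dict(np.load('/tmp/w3.png.npz'));print(ang(w,286,228.2),ang(w,286,245))
p=onz(w,260,245,57)-C;print('pointer',p@UX,p@UY)
# cheek extents/deck edge for unit shift
E
```

```text
0.481849994633697 0.0612595705091726
pointer 0.16865073894866 57.337593299937964
```

The pointer reads (0.2,57.3), so the unit hasn't moved. Speed is about 0.47, so one more stroke should reach the stop.

jog_arm:
  travel:
    - [0,0,0.005]
    - [0,0,0.0085]
    - [0.01,0.005,0.0085]
    - [0.02,0.01,0.0085]
    - [0.03,0.0165,0.0085]
    - [0.03,0.0165,0.0055]
    - [0.03,0.0165,0.0025]
    - [0.03,0.0165,0.0005]
    - [0.03,0.0165,-0.0006]
    - [0.03,0.0165,-0.0011]
  dr:
    - [0,0,0]
    - [-0.0003,0.002,0]
    - [-0.0003,0.002,0]
    - [-0.0003,0.002,0]
    - [-0.0003,0.002,0]
    - [-0.0003,0.002,0]
    - [-0.0003,0.002,0]
    - [-0.0003,0.002,0]
    - [-0.0003,0.002,0]
    - [-0.0003,0.002,0]

```text
t: 13.45
ee_pos: [475.8, -39.7, 58.7]
orientation: [-2.683, 1.634, -0.0]
ft_force: [0.6, 2.1, 6.5]
width: 0.3
```

jog_arm:
  travel:
    - [-0.001,-0.0005,-0.001]
    - [-0.006,-0.003,-0.0011]
    - [-0.01,-0.005,-0.0011]
    - [-0.014,-0.0072,-0.0011]
    - [-0.018,-0.0093,-0.0011]
    - [-0.022,-0.0114,-0.0011]
    - [-0.026,-0.0135,-0.0011]
    - [-0.03,-0.0155,-0.0011]
    - [-0.033,-0.017,-0.0011]
    - [-0.033,-0.017,-0.0011]
  dr:
    - [0,0,0]
    - [0,0,0]
    - [0,0,0]
    - [0,0,0]
    - [0,0,0]
    - [0,0,0]
    - [0,0,0]
    - [0,0,0]
    - [0,0,0]
    - [0,0,0]

```text
t: 14.45
ee_pos: [464.6, -46.7, 59.1]
orientation: [-2.681, 1.633, -0.006]
ft_force: [3.7, 2.6, 5.2]
width: 0.6
```

jog_arm:
  travel:
    - [0,0,0.005]
    - [-0.02,-0.01,0.02]
    - [-0.04,-0.02,0.03]
    - [-0.06,-0.03,0.03]
    - [-0.08,-0.04,0.03]
    - [-0.08,-0.04,0.03]
    - [-0.08,-0.04,0.03]
    - [-0.08,-0.04,0.03]
    - [-0.08,-0.04,0.03]
    - [-0.08,-0.04,0.03]
  dr:
    - [0,0,0]
    - [-0.0003,0.002,0]
    - [-0.0003,0.002,0]
    - [-0.0003,0.002,0]
    - [-0.0003,0.002,0]
    - [-0.0003,0.002,0]
    - [-0.0003,0.002,0]
    - [-0.0003,0.002,0]
    - [-0.0003,0.002,0]
    - [-0.0003,0.002,0]

```text
t: 15.45
ee_pos: [432.9, -62.6, 71.0]
orientation: [-2.683, 1.633, -0.003]
ft_force: [-0.6, 0.2, -0.2]
width: 0.4
```

Run:
```python
from h import *
st();w=grab('wrist','w4.png')
u,v=proj(w,(469.2,-43,60)).astype(int);print(u,v)
g=w['pixels'].astype(int).min(2)
for V in range(v-30,v+31): print(V,g[V,u-3],round(ang(w,u,V),2),end='; ')
cv2.imwrite('pics/v4.png',cv2.cvtColor(cv2.resize(w['pixels'][v-60:v+60,u-50:u+150],(800,480),interpolation=cv2.INTER_CUBIC),cv2.COLOR_RGB2BGR))
```

```text
t 15.45 ee [432.9  -62.57  71.  ] unit xy -41.22 44.36 yaw -62.67 toolz [ 1.7e-03 -6.0e-04 -1.0e+00] F [-0.6   0.22 -0.22] w 0.4432697603017695
283 174
144 46 0.84; 145 53 0.8; 146 51 0.77; 147 41 0.74; 148 44 0.71; 149 54 0.68; 150 49 0.64; 151 42 0.62; 152 43 0.59; 153 55 0.56; 154 55 0.53; 155 46 0.5; 156 44 0.48; 157 47 0.45; 158 59 0.42; 159 57 0.4; 160 49 0.37; 161 49 0.34; 162 52 0.32; 163 75 0.29; 164 73 0.27; 165 52 0.24; 166 51 0.22; 167 53 0.19; 168 81 0.17; 169 91 0.14; 170 92 0.12; 171 201 0.09; 172 202 0.06; 173 201 0.04; 174 201 0.01; 175 201 -0.01; 176 201 -0.04; 177 196 -0.06; 178 82 -0.09; 179 59 -0.12; 180 54 -0.14; 181 40 -0.17; 182 40 -0.2; 183 51 -0.22; 184 53 -0.25; 185 44 -0.28; 186 38 -0.31; 187 44 -0.34; 188 52 -0.37; 189 48 -0.4; 190 38 -0.43; 191 42 -0.46; 192 50 -0.49; 193 45 -0.53; 194 40 -0.56; 195 48 -0.6; 196 48 -0.64; 197 45 -0.68; 198 49 -0.73; 199 46 -0.77; 200 57 -0.82; 201 144 -0.88; 202 202 -0.94; 203 202 -1.02; 204 202 -1.12;
```

View pics/v4.png

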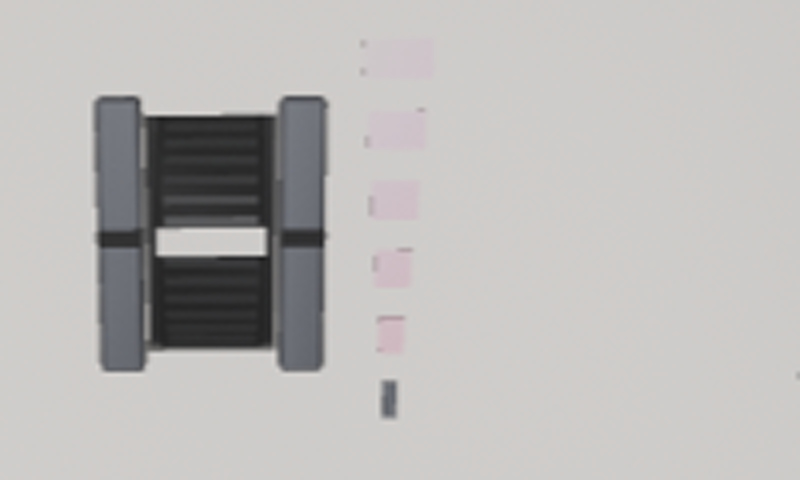

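The white line stands at the pointer lines (crop rows 242 and 238), so the wheel is off and the unit unmoved. Next is the switch. I'll go to unit (−32,−42), lower to z≈57.5, then push.

jog_arm:
  travel:
    - [0.02,-0.03,0]
    - [0.04,-0.06,0]
    - [0.06,-0.09,0]
    - [0.08,-0.12,0]
    - [0.1,-0.15,0]
    - [0.12,-0.181,0]
    - [0.12,-0.181,-0.01]
    - [0.12,-0.181,-0.02]
    - [0.12,-0.181,-0.03]
    - [0.12,-0.181,-0.034]
  dr:
    - [0,0,0]
    - [0,0.001,0]
    - [0,0.001,0]
    - [0,0.001,0]
    - [0,0.001,0]
    - [0,0.001,0]
    - [0,0.001,0]
    - [0,0.001,0]
    - [0,0.001,0]
    - [0,0.001,0]

```text
t: 16.5
ee_pos: [480.0, -134.4, 56.7]
orientation: [2.683, -1.633, -0.002]
ft_force: [0.7, 0.5, -0.5]
width: 0.7
```

Run:
```python
from h import *
st();w=grab('wrist','w5.png')
cv2.imwrite('pics/v5.png',cv2.cvtColor(cv2.resize(w['pixels'][130:280,190:390],(800,600),interpolation=cv2.INTER_CUBIC),cv2.COLOR_RGB2BGR))
print(proj(w,C+UX*-6-UY*42+np.array([0,0,58.5])))
```

```text
t 16.5 ee [ 479.97 -134.38   56.71] unit xy -32.45 -41.06 yaw -62.64 toolz [-1.5e-03 -1.0e-04 -1.0e+00] F [ 0.75  0.53 -0.48] w 0.6727304084315251
[287.11785437 209.01468668]
```

View pics/v5.png

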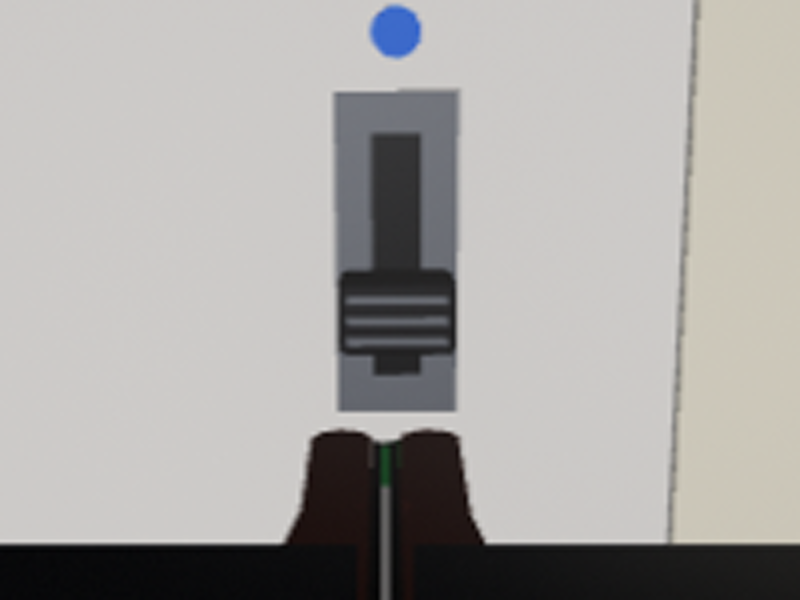

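The finger (crop (385,435)) is lined up behind the knob (crop (397,312)), which is still at the green end. Pushing along +x.

jog_arm:
  travel:
    - [0.0055,0.003,0.002]
    - [0.011,0.0057,0.002]
    - [0.0165,0.0085,0.002]
    - [0.022,0.0114,0.002]
    - [0.0275,0.0142,0.002]
    - [0.033,0.017,0.002]
    - [0.0365,0.019,0.002]
    - [0.04,0.0207,0.002]
    - [0.0444,0.023,0.002]
    - [0.0444,0.023,0.002]
  dr:
    - [0,0,0]
    - [0,0,0]
    - [0,0,0]
    - [0,0,0]
    - [0,0,0]
    - [0,0,0]
    - [0,0,0]
    - [0,0,0]
    - [0,0,0]
    - [0,0,0]

```text
t: 17.55
ee_pos: [498.0, -125.1, 57.5]
orientation: [2.683, -1.633, -0.002]
ft_force: [-0.2, 0.4, 0.4]
width: 0.5
```

Run:
```python
from h import *
st();w=grab('wrist','w6.png')
# knob +x edge: dark column just off the slot
u,v=proj(w,C-UY*46+np.array([0,0,62.])).astype(int)
g=w['pixels'].astype(int).mean(2)
for V in range(v-60,v+30,2):
    p=onz(w,u,V,62)-C; print(round(p@UX,1),round(p@UY,1),int(g[V,u]),end='; ')
```

```text
t 17.55 ee [ 497.99 -125.06   57.5 ] unit xy -12.17 -41.07 yaw -62.64 toolz [-0.0013 -0.     -1.    ] F [-0.24  0.36  0.37] w 0.5004080459088077
29.8 -45.6 188; 28.9 -45.7 183; 27.9 -45.7 194; 27.0 -45.7 200; 26.0 -45.7 200; 25.1 -45.7 200; 24.1 -45.7 200; 23.2 -45.7 200; 22.2 -45.7 114; 21.3 -45.7 111; 20.3 -45.7 110; 19.4 -45.7 109; 18.4 -45.7 109; 17.4 -45.7 97; 16.5 -45.7 92; 15.5 -45.7 92; 14.5 -45.8 91; 13.5 -45.8 91; 12.5 -45.8 91; 11.6 -45.8 91; 10.6 -45.8 88; 9.6 -45.8 32; 8.6 -45.8 31; 7.6 -45.8 37; 6.6 -45.8 47; 5.6 -45.8 100; 4.6 -45.8 39; 3.6 -45.8 101; 2.5 -45.8 36; 1.5 -45.8 55; 0.5 -45.9 78; -0.5 -45.9 28; -1.5 -45.9 29; -2.6 -45.9 29; -3.6 -45.9 28; -4.6 -45.9 27; -5.7 -45.9 26; -6.7 -45.9 25; -7.8 -45.9 25; -8.8 -45.9 24; -9.9 -45.9 23; -10.9 -45.9 23; -12.0 -45.9 23; -13.0 -45.9 22; -14.1 -46.0 16;
```

Run:
```python
from h import *
for f in('w5','w6'):
    w=dict(np.load('/tmp/%s.png.npz'%f)); u=int(proj(w,C-UY*46+np.array([0,0,62.]))[0]);g=w['pixels'].astype(int).mean(2)
    print(f,[(round(float((onz(w,u,V,62)-C)@UX),1),int(g[V,u])) for V in range(150,245) if 20<=g[V,u]<130 and -14<(onz(w,u,V,62)-C)@UX<13])
```

```text
w5 [(12.9, 97), (12.4, 97), (11.9, 96), (11.5, 96), (11.0, 95), (10.6, 96), (10.1, 96), (9.6, 96), (9.2, 95), (8.7, 95), (8.2, 95), (7.8, 95), (7.3, 94), (6.8, 94), (6.4, 94), (5.9, 94), (5.4, 94), (4.9, 93), (4.5, 94), (4.0, 93), (3.5, 92), (3.1, 92), (2.6, 92), (2.1, 92), (1.6, 92), (1.2, 89), (0.7, 54), (0.2, 35), (-0.3, 35), (-0.8, 36), (-1.2, 41), (-1.7, 45), (-2.2, 49), (-2.7, 92), (-3.2, 106), (-3.6, 56), (-4.1, 44), (-4.6, 46), (-5.1, 74), (-5.6, 105), (-6.1, 69), (-6.6, 42), (-7.1, 44), (-7.5, 73), (-8.0, 104), (-8.5, 66), (-9.0, 38), (-9.5, 45), (-10.0, 86), (-10.5, 87), (-11.0, 86), (-11.5, 86), (-12.0, 94), (-12.5, 105), (-13.0, 104), (-13.5, 104), (-14.0, 104)]
w6 [(12.5, 91), (12.0, 90), (11.6, 91), (11.1, 90), (10.6, 88), (10.1, 49), (9.6, 32), (9.1, 32), (8.6, 31), (8.1, 33), (7.6, 37), (7.1, 40), (6.6, 47), (6.1, 103), (5.6, 100), (5.1, 39), (4.6, 39), (4.1, 45), (3.6, 101), (3.1, 80), (2.5, 36), (2.0, 37), (1.5, 55), (1.0, 100), (0.5, 78), (-0.0, 31), (-0.5, 28), (-1.0, 29), (-1.5, 29), (-2.1, 29), (-2.6, 29)]
```

The knob has moved 9.1 mm. Pushing 3.8 mm more, to the stop.

jog_arm:
  travel:
    - [0.002,0.001,0]
    - [0.004,0.002,0]
    - [0.006,0.003,0]
    - [0.007,0.0036,0]
    - [0.008,0.0041,0]
    - [0.0085,0.0044,0]
    - [0.0085,0.0044,0]
    - [0.0085,0.0044,0]
    - [0.0085,0.0044,0]
    - [0.0085,0.0044,0]
  dr:
    - [0,0,0]
    - [0,0,0]
    - [0,0,0]
    - [0,0,0]
    - [0,0,0]
    - [0,0,0]
    - [0,0,0]
    - [0,0,0]
    - [0,0,0]
    - [0,0,0]

```text
t: 18.6
ee_pos: [500.8, -123.5, 57.4]
orientation: [2.683, -1.632, -0.003]
ft_force: [-4.9, -3.6, 3.8]
width: 0.4
```

Run:
```python
from h import *
st();grab('wrist','w7.png')
for f in('w7',):
    w=dict(np.load('/tmp/%s.png.npz'%f)); u=int(proj(w,C-UY*46+np.array([0,0,62.]))[0]);g=w['pixels'].astype(int).mean(2)
    print(f,[(round(float((onz(w,u,V,62)-C)@UX),1),int(g[V,u])) for V in range(140,245) if -4<(onz(w,u,V,62)-C)@UX<26])
```

```text
t 18.6 ee [ 500.77 -123.51   57.42] unit xy -8.98 -40.98 yaw -62.63 toolz [-2.3e-03 -2.0e-04 -1.0e+00] F [-4.87 -3.57  3.77] w 0.372613172130322
w7 [(25.9, 200), (25.4, 200), (25.0, 200), (24.5, 200), (24.0, 200), (23.5, 200), (23.0, 196), (22.6, 134), (22.1, 110), (21.6, 109), (21.1, 108), (20.6, 108), (20.1, 108), (19.7, 108), (19.2, 108), (18.7, 108), (18.2, 106), (17.7, 100), (17.2, 92), (16.7, 91), (16.2, 90), (15.7, 90), (15.3, 90), (14.8, 90), (14.3, 89), (13.8, 88), (13.3, 68), (12.8, 31), (12.3, 32), (11.8, 32), (11.3, 32), (10.8, 36), (10.3, 39), (9.8, 44), (9.3, 86), (8.8, 100), (8.3, 50), (7.8, 38), (7.3, 42), (6.8, 85), (6.3, 98), (5.8, 36), (5.2, 35), (4.7, 43), (4.2, 100), (3.7, 97), (3.2, 32), (2.7, 28), (2.2, 29), (1.7, 30), (1.2, 29), (0.6, 28)]
```

The knob has now moved 12.1 mm and the push force is about 6 N, so it is at the stop. The plate edge hasn't shifted. Backing off and going over the wheel's −x side.

jog_arm:
  travel:
    - [-0.01,-0.005,0]
    - [-0.015,-0.008,0.015]
    - [-0.015,-0.008,0.037]
    - [-0.03,0.03,0.037]
    - [-0.045,0.07,0.037]
    - [-0.06,0.11,0.037]
    - [-0.08,0.15,0.037]
    - [-0.0945,0.193,0.037]
    - [-0.0945,0.193,0.02]
    - [-0.0945,0.193,0.012]
  dr:
    - [0,0,0]
    - [0,-0.0015,0]
    - [0,-0.0015,0]
    - [0,-0.0015,0]
    - [0,-0.0015,0]
    - [0,-0.0015,0]
    - [0,-0.0015,0]
    - [0,-0.0015,0]
    - [0,-0.0015,0]
    - [0,-0.0015,0]

```text
t: 19.65
ee_pos: [462.5, -45.4, 61.7]
orientation: [2.685, -1.63, -0.001]
ft_force: [1.2, -0.0, 0.6]
width: 0.9
```

Run:
```python
from h import *
st();w=grab('wrist','w8.png')
u=int(proj(w,C-UY*46+np.array([0,0,62.]))[0]);g=w['pixels'].astype(int).mean(2)
print([(round(float((onz(w,u,V,62)-C)@UX),1),int(g[V,u])) for V in range(140,265) if -4<(onz(w,u,V,62)-C)@UX<24][::2])
```

```text
t 19.65 ee [462.51 -45.36  61.66] unit xy -7.01 46.02 yaw -62.51 toolz [-5.e-04 -2.e-04 -1.e+00] F [ 1.24 -0.02  0.63] w 0.8638783939042147
[(23.8, 201), (22.8, 156), (21.8, 98), (20.8, 97), (19.8, 97), (18.8, 97), (17.8, 97), (16.8, 97), (15.8, 97), (14.8, 96), (13.8, 94), (12.7, 34), (11.7, 34), (10.7, 38), (9.7, 55), (8.6, 77), (7.6, 38), (6.6, 94), (5.5, 37), (4.5, 68), (3.4, 46), (2.4, 154), (1.3, 177), (0.2, 177), (-0.8, 191), (-1.9, 200), (-2.9, 200)]
```

The knob stays at the blue end. Press and drag towards +x.

jog_arm:
  travel:
    - [0.001,-0.002,-0.001]
    - [0.001,-0.002,-0.003]
    - [0.001,-0.002,-0.0045]
    - [0.001,-0.002,-0.0055]
    - [0.001,-0.002,-0.0065]
    - [0.001,-0.002,-0.007]
    - [0.001,-0.002,-0.0075]
    - [0.001,-0.002,-0.0079]
    - [0.001,-0.002,-0.0079]
    - [0.001,-0.002,-0.0079]
  dr:
    - [0,0,0]
    - [0,0,0]
    - [0,0,0]
    - [0,0,0]
    - [0,0,0]
    - [0,0,0]
    - [0,0,0]
    - [0,0,0]
    - [0,0,0]
    - [0,0,0]

```text
t: 20.7
ee_pos: [463.3, -46.9, 58.6]
orientation: [2.684, -1.631, 0.0]
ft_force: [-1.0, -1.4, 6.9]
width: 0.6
```

jog_arm:
  travel:
    - [0.001,0.0005,-0.0009]
    - [0.006,0.003,-0.001]
    - [0.01,0.005,-0.001]
    - [0.014,0.0072,-0.001]
    - [0.018,0.0093,-0.001]
    - [0.022,0.0114,-0.001]
    - [0.026,0.0135,-0.001]
    - [0.03,0.0155,-0.001]
    - [0.033,0.017,-0.001]
    - [0.033,0.017,-0.001]
  dr:
    - [0,0,0]
    - [0,0,0]
    - [0,0,0]
    - [0,0,0]
    - [0,0,0]
    - [0,0,0]
    - [0,0,0]
    - [0,0,0]
    - [0,0,0]
    - [0,0,0]

```text
t: 21.7
ee_pos: [475.7, -40.4, 58.3]
orientation: [2.684, -1.63, -0.002]
ft_force: [-2.8, -2.9, 7.1]
width: 0.5
```

```bash
python3 -c "
from h import *
st()"
```

```text
t 21.7 ee [475.72 -40.43  58.35] unit xy 6.99 44.33 yaw -62.55 toolz [-1.8e-03 -7.0e-04 -1.0e+00] F [-2.82 -2.86  7.09] w 0.46546421734656435
```

jog_arm:
  travel:
    - [0,0,0.006]
    - [0,0,0.01]
    - [-0.01,-0.0045,0.01]
    - [-0.02,-0.009,0.01]
    - [-0.0318,-0.0145,0.01]
    - [-0.0318,-0.0145,0.007]
    - [-0.0318,-0.0145,0.004]
    - [-0.0318,-0.0145,0.002]
    - [-0.0318,-0.0145,0.001]
    - [-0.0318,-0.0145,0.0003]
  dr:
    - [0,0,0]
    - [0,-0.001,0]
    - [0,-0.001,0]
    - [0,-0.001,0]
    - [0,-0.001,0]
    - [0,-0.001,0]
    - [0,-0.001,0]
    - [0,-0.001,0]
    - [0,-0.001,0]
    - [0,-0.001,0]

```text
t: 22.7
ee_pos: [462.9, -46.3, 58.6]
orientation: [2.684, -1.63, -0.0]
ft_force: [-3.1, -1.3, 6.5]
width: 0.4
```

jog_arm:
  travel:
    - [0.001,0.0005,-0.0005]
    - [0.006,0.003,-0.0006]
    - [0.01,0.005,-0.0006]
    - [0.014,0.0072,-0.0006]
    - [0.018,0.0093,-0.0006]
    - [0.022,0.0114,-0.0006]
    - [0.026,0.0135,-0.0006]
    - [0.03,0.0155,-0.0006]
    - [0.032,0.0165,-0.0006]
    - [0.032,0.0165,-0.0006]
  dr:
    - [0,0,0]
    - [0,0,0]
    - [0,0,0]
    - [0,0,0]
    - [0,0,0]
    - [0,0,0]
    - [0,0,0]
    - [0,0,0]
    - [0,0,0]
    - [0,0,0]

```text
t: 23.7
ee_pos: [475.1, -39.8, 58.5]
orientation: [2.684, -1.629, -0.002]
ft_force: [-3.2, -2.3, 7.9]
width: 0.2
```

jog_arm:
  travel:
    - [0,0,0.006]
    - [0,0,0.01]
    - [-0.02,-0.01,0.02]
    - [-0.04,-0.02,0.03]
    - [-0.06,-0.03,0.03]
    - [-0.08,-0.04,0.03]
    - [-0.1,-0.05,0.03]
    - [-0.1,-0.05,0.03]
    - [-0.1,-0.05,0.03]
    - [-0.1,-0.05,0.03]
  dr:
    - [0,0,0]
    - [0,-0.001,0]
    - [0,-0.001,0]
    - [0,-0.001,0]
    - [0,-0.001,0]
    - [0,-0.001,0]
    - [0,-0.001,0]
    - [0,-0.001,0]
    - [0,-0.001,0]
    - [0,-0.001,0]

```text
t: 24.7
ee_pos: [435.6, -59.9, 70.5]
orientation: [2.685, -1.63, 0.001]
ft_force: [-1.5, 0.7, 0.1]
width: 0.8
```

```bash
cat >> h.py <<'E'
def lines(d):
    u,v=proj(d,(469.2,-43,60)).round().astype(int);p=d['pixels'].astype(int)[:,u-3:u+4].mean(1)
    for V in range(v-32,v+30):
        r,g,b=p[V]
        if r-b>50 or min(r,g,b)>120: print(V,'orange' if r-b>50 else 'white',round(ang(d,u,V),3))
    q=d['pixels'].astype(int).mean(2)
    uu,_=proj(d,C+UY*57+np.array([0,0,57.])).round().astype(int);k=q[v-12:v+13,uu];print('pointer row',(k<60).nonzero()[0]+v-12)
E
python3 - <<'E'
from h import *
st();w=grab('wrist','w9.png');lines(w)
E
```

```text
t 24.7 ee [435.62 -59.86  70.52] unit xy -37.56 45.52 yaw -62.52 toolz [ 2.0e-04 -1.2e-03 -1.0e+00] F [-1.53  0.71  0.08] w 0.7707732443038378
185 orange -0.082
186 orange -0.108
187 orange -0.135
188 orange -0.162
189 orange -0.189
190 orange -0.217
191 orange -0.245
208 white -0.892
209 white -0.962
210 white -1.05
211 white -1.19
pointer row [179 180 181 182]
```

Orange is 0.165 rad short of the top, so speed is about 1.43. A final nudge of about 3.6 mm is needed.

jog_arm:
  travel:
    - [0.015,0.0075,0]
    - [0.03,0.015,0]
    - [0.045,0.0225,0]
    - [0.06,0.03,0]
    - [0.075,0.0375,0]
    - [0.0795,0.04,0]
    - [0.0795,0.04,-0.01]
    - [0.0795,0.04,-0.019]
    - [0.0795,0.04,-0.0225]
    - [0.0795,0.04,-0.0225]
  dr:
    - [0,0,0]
    - [0,0,0]
    - [0,0,0]
    - [0,0,0]
    - [0,0,0]
    - [0,0,0]
    - [0,0,0]
    - [0,0,0]
    - [0,0,0]
    - [0,0,0]

```text
t: 25.75
ee_pos: [466.9, -43.8, 61.1]
orientation: [2.684, -1.63, -0.0]
ft_force: [0.4, -0.1, -0.2]
width: 0.8
```

```bash
python3 -c "
from h import *
st()"
```

```text
t 25.75 ee [466.9  -43.83  61.08] unit xy -2.41 45.37 yaw -62.53 toolz [-9.e-04 -1.e-03 -1.e+00] F [ 0.39 -0.13 -0.24] w 0.7888168178072763
```

jog_arm:
  travel:
    - [0,0,-0.002]
    - [0,0,-0.004]
    - [0,0,-0.005]
    - [0,0,-0.006]
    - [0,0,-0.0066]
    - [0,0,-0.0066]
    - [0.003,0.0015,-0.0066]
    - [0.006,0.003,-0.0066]
    - [0.008,0.0041,-0.0066]
    - [0.008,0.0041,-0.0066]
  dr:
    - [0,0,0]
    - [0,0,0]
    - [0,0,0]
    - [0,0,0]
    - [0,0,0]
    - [0,0,0]
    - [0,0,0]
    - [0,0,0]
    - [0,0,0]
    - [0,0,0]

```text
t: 26.75
ee_pos: [469.4, -42.5, 58.6]
orientation: [2.684, -1.629, -0.002]
ft_force: [-4.1, -2.9, 6.6]
width: 0.5
```

jog_arm:
  travel:
    - [0,0,0.006]
    - [0,0,0.012]
    - [-0.02,-0.01,0.025]
    - [-0.04,-0.02,0.04]
    - [-0.06,-0.03,0.05]
    - [-0.08,-0.04,0.06]
    - [-0.1,-0.05,0.07]
    - [-0.1,-0.05,0.08]
    - [-0.1,-0.05,0.08]
    - [-0.1,-0.05,0.08]
  dr:
    - [0,0,0]
    - [0,0,0]
    - [0,0,0]
    - [0,0,0]
    - [0,0,0]
    - [0,0,0]
    - [0,0,0]
    - [0,0,0]
    - [0,0,0]
    - [0,0,0]

```text
t: 27.75
ee_pos: [429.9, -62.5, 90.8]
orientation: [2.684, -1.629, -0.001]
ft_force: [0.1, 0.4, -0.8]
width: 0.4
```

Run:
```python
from h import *
st();w=grab('wrist','w10.png');lines(w)
u,v=proj(w,(490,-83,60)).astype(int)
cv2.imwrite('pics/v10.png',cv2.cvtColor(cv2.resize(w['pixels'][80:290,200:480],(800,600),interpolation=cv2.INTER_CUBIC),cv2.COLOR_RGB2BGR))
```

```text
t 27.75 ee [429.94 -62.51  90.81] unit xy -43.82 45.78 yaw -62.51 toolz [-0.0013 -0.0016 -1.    ] F [ 0.09  0.4  -0.85] w 0.4255816425757813
133 white 1.028
134 white 0.978
135 white 0.932
163 orange 0.049
164 orange 0.021
165 orange -0.007
166 orange -0.035
167 orange -0.064
168 orange -0.092
169 orange -0.121
190 white -0.927
191 white -1.002
192 white -1.096
193 white -1.253
194 white -1.366
pointer row [163 164 165]
```

View pics/v10.png

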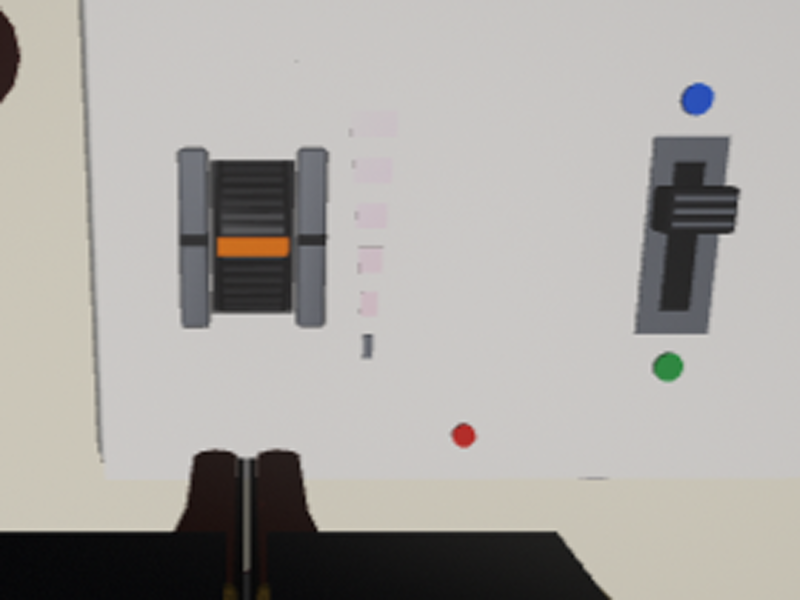

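The orange line is at the pointers (crop rows 246 and 240, within about 0.05 rad) and the knob is at the blue dot. The finger is clear at z=91, so I'm handing in.

```bash
python3 -c "
from h import *
print(ticket.close_job())"
```

```text
the job is handed in; nothing more can be done
None
```

I rolled the wheel back to off in four light strokes, slid the direction switch across to the blue dot, then rolled the wheel up again in two strokes and a short nudge. The job was handed in at about 28 s; it gave no verdict.

**Last checks**
- **Off before switching:** the white line stood at the pointer lines, within about 0.03 rad, before I touched the switch.
- **Direction switch:** the knob moved 12.1 mm and met its stop at about 6 N. The last picture still shows it at the blue end.
- **Final wheel position:** the orange line is at the pointers, about 0.04–0.06 rad low, so speed is about 1.55.
- **Press force:** the readings, taken at the end of each move, peaked at about 8 N (noise about 0.5 N or more). The finger went at most about 1.6 mm below the unpressed wheel top, short of the 2 mm click.
- **Unit and finger:** the pointer line and switch plate stayed within about 1 mm, so the unit has not moved noticeably. The finger ended clear at z = 91 mm.

**Disagreements or not checked**
- Two automatic orange-line readings during the strokes (on 4–6 pixels) were probably false hits on the gripper, so I did not use them.
- I did not re-measure the bottles and tools afterwards. The arm's path stayed clear of them and no unexpected force showed.

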